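Line up a hinge leaf with its jamb and hold it for the pin

ROBOT

A 6-joint arm with a two-finger parallel gripper is mounted at the origin on a cart in front of the work surface, level with it; the furniture and walls round the work are solid. World frame = base frame: x ahead of the robot, y to its left, z up, the work surface at z = 0. Lengths are in mm, angles in rad, forces in N, time in s.
With the tool pointing down it reaches from about 350 to 875 mm from the base axis. Payload 15.5 kg.
Tool frame: the origin (TCP) lies at the very end of the fingers, on their centre line; the grasp point (between the pads) lies 19 mm behind it; z points along the fingers, y is the direction in which the jaws open and shut (so a half turn about z gives the same grasp; the last joint's range is limited). The gripper opens to 85 mm and grips with 20 to 120 N. Pads are 22 mm wide; open, the fingers measure 114 mm over their backs; the gripper's body (76 mm by 85 mm) begins 54 mm behind the grasp point. The pads swing forward as they close: fully open they stand 13 mm farther back than shut.
Start: joints at [1.105, 0.494, 1.345, -0, 1.302, -0.096], TCP at [225.889, 582.753, 231.277] pointing down, gripper open.
Joint ranges: [-2.91, 2.91], [-0.82, 2.16], [0.22, 2.67], [-1.22, 4.37], [0.12, 2.79], [-3.08, 3.08]. Speed limits (rad/s): [1.89, 1.89, 2.57, 3.01, 3.01, 3.01].

INTERFACE

Orientations are given as a unit quaternion [w, x, y, z].
In Python, from rig import arm, camera, get_calibration, finish_job gives the robot as it stands.
- The arm moves only by the shell command python3 -m pendant 'ROWS' [OPENING] [FORCE]. ROWS is JSON, a list of rows, each a list of 6 numbers: the shift along the world's x, y, z each as a share of 0.04 m, from -1 to 1, then the turn, a rotation vector about the world's x, y, z each as a share of 0.12 rad, from -1 to 1. In form: [[dx, dy, dz, ax, ay, az], ...]. A call has 1 to 5 rows; each row shifts and turns the commanded pose from where the row before left it; what a row does not reach is not made up. A row lasts 1/12 s, in which the tool goes at most 41.7 mm and 7.16 degrees, less where a joint would pass 70% of its speed; a pose out of reach is approached as far as the arm can. A call with a number of a shift or a turn outside -1 to 1 is refused whole. A call with a gripper value outside its range is refused whole. OPENING is the opening in per cent of the stroke, from 0 (shut) to 100 (fully open), set as the call begins (- or left out, the last holds). The fingers move at their own pace and stop on an object; FORCE is the grip in N (left out, the last holds). Time passes only in rows, so rows that do not move let the fingers close. It gives the time, the measured TCP pose, the force and the opening at its end, in the units of the state.
- arm.state(): the state, without advancing time (a new reading comes with each control period).
- camera(name): name is "scene" or "side" or "wrist"; returns the picture (480x640x3 uint8, red, green, blue); there is no depth.
- get_calibration(name): a dict with "fx", "fy", "cx", "cy" (pixels), "k1" (the pictures are not rectified: a ray, as slopes to the right and down, at radius r is drawn at 1 + k1 r^2 times it, then the intrinsics apply), "R" (3x3) and "t" (3): a world point X has camera coordinates R X + t. Camera axes: x right, y down, z forward; pixel columns grow to the right and rows downward; lengths in mm; the calibration is good to about 2 mm. A picture is of the moment at which its call begins: read the wrist's pose just before it. get_calibration takes no time and is no camera call; for the wrist camera it gives the pose at the moment of the call.
- finish_job(): hands the job in, once; it reports no verdict.
The state is a dict: "t": time; "joint_pos": joint angles; "qvel": joint speeds; "tau": joint torques, N m; "tcp_pos": TCP position; "tcp_rot": TCP orientation; "wrist_force": force on the tool from outside, world axes, zero at the start; "torque": the same for the moment, N m; "opening": finger opening in mm.
Only numpy, scipy, OpenCV 4.12 (cv2) and the standard library are available. Lean on these libraries where they do the work, as an engineer would, in place of code of your own. Each camera call takes 0.05 s, during which the arm holds its last target. There are 200 camera calls.

TASK

Pull the grey door stile with the hinge leaf straight up out of its blue upright holder, carry it to the jamb block and, without ramming it, lower its knuckle into the gap between the two fixed knuckles until it is fully home in the groove and all three knuckle holes line up, ready for the pin. Finish while still gripping the stile: hold it there upright and aligned and do not let go. Leave the hinge pin, the timer and the marker where they lie.

Things in the scene. Friction and masses are not known exactly. Their poses are not given: they have to be found in the camera images.
- hinge_leaf: loose grey door stile, 0.14-0.28 kg, with one steel knuckle at its lower end. Origin: centre of the knuckle's underside; z up the stile, y along the knuckle hole, x across the thickness. Stile 16 mm (x) x 30 mm (y), flat faces, z = 22 to 162 mm. Knuckle 20 mm long, diameter 18, hole 10. Starts in the holder, underside 6 mm above the worktop, leaning up to 2 degrees, top 86 to 88 mm over the rim.
- leaf_hole (a point): middle of the loose knuckle's hole, 9 mm above hinge_leaf's origin
- holder: blue plastic upright holder, fixed. Origin: centre of its underside. Flange 70 (x) x 80 (y) x 6 mm; above it a rectangular cup 80 mm high, 32 (x) x 46 mm (y) over its rim, inside 20 (x) x 34 mm (y), floor at z = 6 mm. Its y is parallel to the hole axis of the leaf standing in it.
- jamb_block: white block on a dark metal foot (64 x 116 x 8 mm), fixed. Origin: centre of its underside; y along the hinge axis. Block 60 (x) x 84 (y) mm, top at z = 45. A 90 degree V groove along y, 25 mm wide, 13 deep, holds two steel knuckles (diameter 18, tops at z = 54, ends chamfered 2 mm) with a 23 mm gap between them, centred, open at the top: room for the 20 mm loose knuckle.
- jamb_hole (a point): point on the fixed knuckles' hole axis midway between them, 45 mm above jamb_block's origin: leaf_hole belongs here. The loose knuckle resting on both flanks of the groove has its hole here; the groove does not keep the stile from falling over.
- hinge_pin: bystander: loose steel hinge pin, 75 mm long, 7 mm shank with brass head, lying along its own x; origin at its underside; leave it
- timer: bystander: loose white laboratory timer, 62 x 62 x 18 mm; origin at its underside; leave it
- marker: bystander: loose black marker pen, 126 mm long, 12 mm thick, lying along its own y; origin at its underside; leave it
Mind the look-alikes: they are no part of the job. Leave any red look-alike of the jamb_block alone.

How it is judged (in metres and radians):
On the way:
1. the leaf hangs in the gripper, clear above the holder's rim (z of hinge_leaf in the frame of holder above 0.082 m and contact force between the fingers and hinge_leaf above 1 N), for 0.1 s.
At the end, for the whole second after the job is handed in: the gripper still holds the stile (more than 2 N on it), upright within 0.12 rad and at rest; the middle of the loose knuckle's hole lies within 2.5 mm, along each of the jamb block's axes, of the middle of the fixed knuckles' hole axis, and the hole directions agree within 0.08 rad (x of leaf_hole in the frame of jamb_block between -0.0025 and 0.0025 m and y of leaf_hole in the frame of jamb_block between -0.0025 and 0.0025 m and z of leaf_hole in the frame of jamb_block between 0.0425 and 0.0475 m and angle between the y axis of hinge_leaf and the y axis of jamb_block, either way round below 0.08 rad and angle between hinge_leaf's own z axis and vertical below 0.12 rad and linear speed of hinge_leaf below 0.03 m/s and contact force between the fingers and hinge_leaf above 2 N); the arm keeps its last pose, push and grip.
It fails at once if the leaf or gripper is rammed into the jamb block (over 60 N) (contact force between any of hinge_leaf, the arm, the fingers and jamb_block above 60 N).
It fails at once if the hinge pin, the timer or the marker is moved more than 20 mm (distance of any of hinge_pin, timer, marker from where it was at the start of the episode above 0.02 m).
It also fails if it takes over 42 s, if anything falls off the work surface, if the arm or the gripper's body presses on something with over 40 N, if the wrist force passes 120 N, or if a joint passes its speed limit or range.

## Working session

There is one attempt and no reset: what is moved stays moved. The work goes in short steps, Python scripts to look and compute and a shell command to move; the robot and the scene stay as the last step left them, time stands still between calls to the robot, and variables do not carry over. Pictures are saved under pics/ and viewed, about 8 in all and at most 12, crops included, and the job is handed in when it is done.

```bash
mkdir -p pics; ls; python3 - <<'E'
from rig import arm,camera,get_calibration
import cv2,numpy as np
s=camera("scene");d=camera("side")
np.save("scene.npy",s);np.save("side.npy",d)
for n in("scene","side","wrist"):
    c=get_calibration(n);print(n,{k:np.round(v,3).tolist() for k,v in c.items()})
cv2.imwrite("pics/1.png",s[:,:,::-1]);cv2.imwrite("pics/2.png",d[:,:,::-1])
print(arm.state())
E
```

```text
pics
scene {'fx': 561.581, 'fy': 561.581, 'cx': 315.675, 'cy': 235.381, 'k1': -0.167, 'R': [[0.531, -0.847, -0.01], [-0.621, -0.381, -0.685], [0.576, 0.37, -0.729]], 't': [-161.047, 424.002, 820.12]}
side {'fx': 495.693, 'fy': 495.693, 'cx': 322.115, 'cy': 244.157, 'k1': -0.098, 'R': [[0.933, -0.36, -0.005], [-0.17, -0.429, -0.887], [0.318, 0.828, -0.461]], 't': [-451.745, 232.43, 769.439]}
wrist {'fx': 344.064, 'fy': 344.064, 'cx': 317.712, 'cy': 239.045, 'k1': -0.062, 'R': [[0.361, 0.933, 0.001], [0.889, -0.344, 0.3], [0.281, -0.108, -0.954]], 't': [-623.93, -39.699, 378.213]}
{'t': 0.1, 'joint_pos': array([ 1.10551360e+00,  4.94132970e-01,  1.34608589e+00, -1.24114624e-05,
        1.30248058e+00, -9.54940198e-02]), 'qvel': array([-0.00045849, -0.00071292, -0.00291009,  0.00060232,  0.00115425,
       -0.00025356]), 'tau': array([ 2.31357248e-03, -8.83577228e+01, -3.84566975e+01, -6.71358862e-05,
        5.13294741e-03,  1.06153202e-04]), 'tcp_pos': array([225.73612363, 582.45921513, 230.7467955 ]), 'tcp_rot': array([-1.47391071e-04,  1.83841041e-01,  9.82955831e-01, -5.33438842e-04]), 'wrist_force': array([-0.42228545, -0.94823315,  0.24411126]), 'torque': array([-0.00221286,  0.00556983,  0.00777761]), 'opening': 85.2985344542626}
```

View pics/1.png

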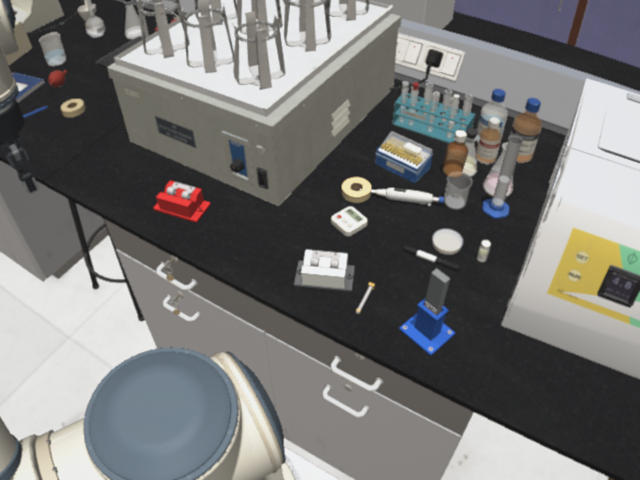

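View pics/2.png

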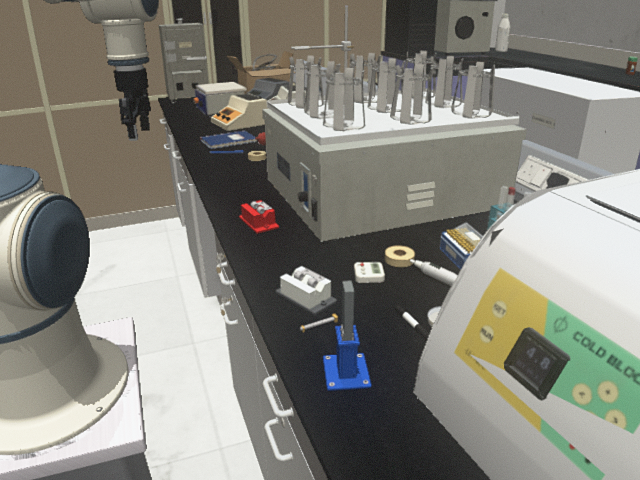

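Candidates. The leaf and holder could be the blue square-flange holder with the grey stile (scene 430,318; side 347,340), or the blue round-foot burette/cylinder (scene 498,205), which is a look-alike. The jamb could be the white block on a dark foot (scene 326,270; side 307,288), or the red copy (scene 182,200; side 260,215), which I leave alone. I choose the square blue holder and the white block, and check both in a close crop.

```bash
cat > h.py <<'E'
import numpy as np,cv2
from rig import get_calibration
def K(c): return np.array([[c["fx"],0,c["cx"]],[0,c["fy"],c["cy"]],[0,0,1.]])
def ray(c,p):
    n=(np.array(p,float)-[c["cx"],c["cy"]])/[c["fx"],c["fy"]];u=n.copy()
    for _ in range(20): u=n/(1+c["k1"]*(u@u))
    R=np.array(c["R"]);t=np.array(c["t"]);d=R.T@[u[0],u[1],1.]
    return -R.T@t,d/np.linalg.norm(d)
def onz(c,p,z):
    o,d=ray(c,p);return o+d*(z-o[2])/d[2]
def tri(*cp):
    A=np.zeros((3,3));b=np.zeros(3)
    for c,p in cp:
        o,d=ray(c,p);P=np.eye(3)-np.outer(d,d);A+=P;b+=P@o
    X=np.linalg.solve(A,b)
    return X,[np.linalg.norm((np.eye(3)-np.outer(d,d))@(X-o)) for o,d in (ray(c,p) for c,p in cp)]
def proj(c,X):
    q=np.array(c["R"])@X+c["t"];u=q[:2]/q[2];u=u*(1+c["k1"]*(u@u))
    return u*[c["fx"],c["fy"]]+[c["cx"],c["cy"]]
E
python3 - <<'E'
import numpy as np,cv2
s=np.load("scene.npy");d=np.load("side.npy")
def cr(i,x,y,w=80,h=60,k=5): return cv2.resize(i[y:y+h,x:x+w],None,fx=k,fy=k,interpolation=cv2.INTER_CUBIC)
P=np.vstack([np.hstack([cr(s,290,240),cr(d,268,255)]),np.hstack([cr(s,393,262,107,100,3)[:300,:320],cr(d,307,272,128,125,3)[:300,:384]][:1]+[np.zeros((300,80,3),np.uint8)]+[cv2.resize(d[275:395,300:420],(300,300),interpolation=cv2.INTER_CUBIC),np.zeros((300,100,3),np.uint8)])])
cv2.imwrite("pics/3.png",P[:,:,::-1]);print(P.shape)
E
```

```text
(600, 800, 3)
```

View pics/3.png

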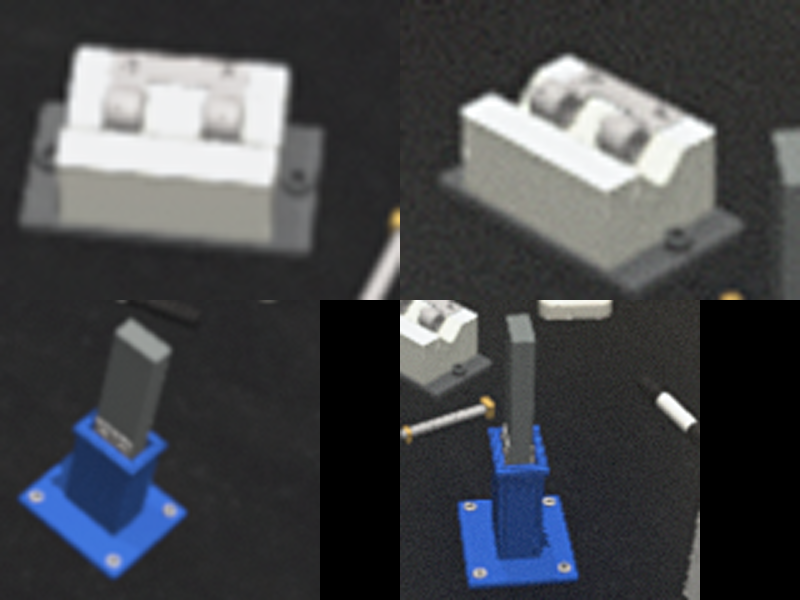

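The crop shows the white block with two steel knuckles in its groove (scene ≈ 326,262) and the grey stile standing in the square blue holder (scene ≈ 434,300), so the choice holds. Next I measure both from their corners.

```bash
python3 - <<'E'
from h import *
from rig import get_calibration
cs,cd=get_calibration("scene"),get_calibration("side")
f=lambda p,x0,y0,k,ox=0,oy=0:[( (p[0]-ox)+.5)/k-.5+x0,((p[1]-oy)+.5)/k-.5+y0]
def rect(n,P):
    P=np.array(P);print(n,P.mean(0).round(1),"edges",[ (round(float(np.linalg.norm(P[(i+1)%4]-P[i])),1),round(float(np.degrees(np.arctan2(*(P[(i+1)%4]-P[i])[1::-1]))),1)) for i in range(4)])
S=lambda p:f(p,290,240,5);D=lambda p:f(p,268,255,5,400)
S2=lambda p:f(p,393,262,3,0,300);D2=lambda p:f(p,300,275,2.5,400,300)
jt=[(78,47),(290,66),(275,185),(57,163)];jd=[(572,55),(714,128),(618,192),(462,110)]
rect("jamb scene",[onz(cs,S(p),45) for p in jt]);rect("jamb side",[onz(cd,D(p),45) for p in jd])
T=[tri((cs,S(a)),(cd,D(b))) for a,b in zip(jt,jd)];rect("jamb tri",[t[0] for t in T]);print([np.round(t[1],1) for t in T])
rect("foot scene",[onz(cs,S(p),8) for p in [(45,102),(323,128),(310,250),(22,225)]])
rect("flange side",[onz(cd,D2(p),6) for p in [(458,503),(470,587),(578,578),(560,496)]])
fs=[onz(cs,S2(p),6) for p in [(18,497),(112,578),(187,513)]];rect("flange scene",fs+[fs[0]+fs[2]-fs[1]])
rect("rim side",[onz(cd,D2(p),86) for p in [(488,430),(499,472),(548,468),(540,426)]])
rs=[onz(cs,S2(p),86) for p in [(75,428),(128,472),(165,442)]];rect("rim scene",rs+[rs[0]+rs[2]-rs[1]])
ls=[(130,318),(115,333),(158,365),(172,350)];ld=[(507,317),(512,342),(535,340),(528,315)]
rect("leaftop scene",[onz(cs,S2(p),173) for p in ls]);rect("leaftop side",[onz(cd,D2(p),173) for p in ld])
for n,p in [("pin",(367,298)),("timer",(349,220)),("marker",(430,258))]: print(n,onz(cs,p,8).round())
E
```

```text
jamb scene [488.8  95.2  45. ] edges [(85.5, -65.3), (61.5, -155.5), (84.9, 114.2), (60.7, 25.1)]
jamb side [486.9  96.4  45. ] edges [(82.2, -66.1), (58.9, -150.1), (87.6, 115.4), (60.9, 24.7)]
jamb tri [486.5  94.   47. ] edges [(85.5, -68.0), (54.6, -155.5), (84.8, 116.5), (61.1, 25.2)]
[array([0.6, 0.6]), array([1.4, 1.4]), array([0.2, 0.2]), array([0.7, 0.7])]
foot scene [488.1  94.8   8. ] edges [(115.0, -65.4), (63.3, -155.2), (114.6, 115.3), (64.9, 25.2)]
flange side [ 473.1 -138.2    6. ] edges [(80.2, -105.9), (68.2, -15.0), (79.4, 72.9), (69.9, 164.4)]
flange scene [ 475.2 -137.7    6. ] edges [(79.0, -107.1), (70.2, -17.3), (79.0, 72.9), (70.2, 162.7)]
rim side [ 470.1 -144.9   86. ] edges [(41.9, -103.4), (29.8, -14.4), (42.0, 72.1), (33.1, 165.6)]
rim scene [ 471.  -138.6   86. ] edges [(41.8, -107.5), (32.4, -18.0), (41.8, 72.5), (32.4, 162.0)]
leaftop scene [ 471.1 -138.9  173. ] edges [(14.5, 169.1), (30.6, -105.9), (13.9, -10.3), (30.5, 73.0)]
leaftop side [ 469.6 -144.2  173. ] edges [(27.1, -107.2), (13.4, -12.6), (27.3, 74.4), (12.7, 168.5)]
pin [481.  -6.   8.]
timer [648. 130.   8.]
marker [640. -69.   8.]
```

Both views agree: jamb centre ≈ (488,95), axis at 115°; holder ≈ (473,−139), y axis at 73°. I'll move above the stile and turn the jaws to −17°.

```bash
R='' ; python3 -m pendant '[[0.31,-0.9,0,0,0,-0.625],[0.31,-0.9,0,0,0,-0.625],[0.31,-0.9,0,0,0,-0.625],[0.31,-0.9,0,0,0,-0.625],[0.31,-0.9,0,0,0,-0.625]]' 100 40 >/dev/null
python3 -m pendant '[[0.31,-0.9,0.1,0,0,-0.625],[0.31,-0.9,0.1,0,0,-0.625],[0.31,-0.9,0.1,0,0,-0.625],[0.31,-0.9,0.1,0,0,-0.625],[0.31,-0.9,0.1,0,0,-0.625]]'
python3 -m pendant '[[0.31,-0.9,0,0,0,-0.625],[0.31,-0.9,0,0,0,-0.625],[0.31,-0.9,0,0,0,-0.625],[0.31,-0.9,0,0,0,-0.625],[0.31,-0.9,0,0,0,-0.625]]' >/dev/null
python3 -m pendant '[[0.31,-0.9,0,0,0,-0.625],[0.31,-0.9,0,0,0,-0.625],[0.31,-0.9,0,0,0,-0.625],[0.31,-0.9,0,0,0,-0.625],[0,0,0,0,0,0]]'
```

```text
t: 0.93
tcp_pos: [349.8, 221.0, 251.4]
tcp_rot: [-0.0, 0.533, 0.846, -0.0]
wrist_force: [1.9, -0.0, -0.6]
opening: 85.3
t: 1.77
tcp_pos: [463.6, -106.7, 251.2]
tcp_rot: [0.001, 0.784, 0.62, -0.0]
wrist_force: [-0.5, 1.3, 0.2]
opening: 85.3
```

```bash
python3 -m pendant '[[0.09,-0.42,0,0,0,-0.28],[0.09,-0.42,0,0,0,-0.28],[0,0,0,0,0,0]]'
python3 - <<'E'
from rig import arm,camera,get_calibration
import cv2,numpy as np,json
c=get_calibration("wrist");w=camera("wrist");s=camera("scene");d=camera("side")
np.savez("a.npz",w=w,s=s,d=d);json.dump({k:np.array(v).tolist() for k,v in c.items()},open("a.json","w"))
P=np.vstack([np.hstack([cv2.resize(w,(480,360)),cv2.resize(d[255:395,275:400],(320,358))[:358].repeat(1,0) if 0 else cv2.resize(d[255:395,290:415],(320,360))])])
cv2.imwrite("pics/4.png",P[:,:,::-1]);print(arm.state()["tcp_pos"])
E
```

```text
t: 2.02
tcp_pos: [469.3, -137.1, 251.1]
tcp_rot: [0.0, 0.803, 0.596, -0.0]
wrist_force: [-0.0, -0.3, -0.2]
opening: 85.0
[ 468.35193075 -134.48834538  251.03794181]
```

View pics/4.png

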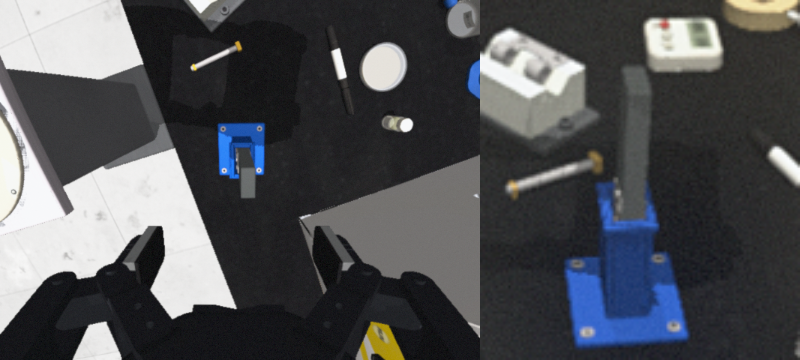

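```bash
python3 - <<'E'
from h import *
import json
from rig import arm
c=json.load(open("a.json"));z=np.load("a.npz");w=z["w"]
for p in [(241,168),(254,168),(255,197),(242,197)]: print(onz(c,[p[0]*4/3,p[1]*4/3],173).round(1))
for p in [(219,124),(264,124),(264,177),(219,177)]: print("fl",onz(c,[p[0]*4/3,p[1]*4/3],6).round(1))
g=w[205:275,305:355].astype(int)
for r in range(220,272,4): print(r,w[r,312:348:2].mean(-1).astype(int))
s=arm.state();print(s["tcp_pos"],s["joint_pos"],s["t"])
E
```

```text
[ 477.1 -121.8  173. ]
[ 488.1 -125.2  173. ]
[ 481.5 -151.9  173. ]
[ 470.1 -148.4  173. ]
fl [454.2 -91.    6. ]
fl [ 517.9 -110.3    6. ]
fl [ 496.4 -189.4    6. ]
fl [ 428.8 -168.9    6. ]
220 [ 78  56 108  75  57  61  57  59  56  61  55  56  58  65 128 140 142 142]
224 [ 73  67 149 119  53  91  93  93  97  96  98  97  98  98 107 163 222 210]
228 [ 74  44 101 116  58 103 111 112 113 112 109 111 113 109 103 199 200 211]
232 [ 84  93  92  66  56 103 107 112 111 111 110 115 109 109  89 102 106 110]
236 [128 130 125  93  55 103 112 108 112 113 111 113 111 110  74  38  32  34]
240 [ 33  33  30  44  54 101 108 109 111 110 112 109 109 108  70  34  30  27]
244 [ 28  32  30  36  55 105 108 109 109 110 109 109 108 110  67  37  42  37]
248 [ 34  32  36  33  54 101 109 109 109 109 106 109 106 107  65  34  36  36]
252 [ 33  32  29  30  50 103 108 110 108 107 108 107 109 107  66  37  35  32]
256 [ 36  32  33  26  46 101 107 110 107 106 108 107 109 106  60  30  33  36]
260 [ 34  37  39  34  45  99 110 106 105 107 106 107 106 104  60  36  36  34]
264 [31 37 35 36 33 57 61 60 61 58 58 55 54 55 40 36 36 35]
268 [38 34 35 35 29 32 33 35 36 30 32 25 40 38 37 34 34 33]
[ 468.35193075 -134.48834538  251.03794181] [-4.02363792e-01  2.78904251e-01  1.64638558e+00  1.78641558e-04
  1.21708197e+00 -1.11533446e-01] 2.1667
```

```bash
python3 - <<'E'
from h import *
import json
c=json.load(open("a.json"))
P=[onz(c,p,173) for p in [(321,223),(339.8,223),(340.3,263.8),(321.5,263.8)]]
for p in P: print(p.round(1))
print(np.mean(P,0), "yaw y", np.degrees(np.arctan2(*((P[0]-P[3]+P[1]-P[2])[1::-1]))))
E
```

```text
[ 477.1 -121.1  173. ]
[ 489.  -124.7  173. ]
[ 481.5 -152.7  173. ]
[ 469.1 -149.   173. ]
[ 479.16785631 -136.88781312  173.        ] yaw y 74.47204659787673
```

```bash
python3 - <<'E'
from h import *
import json
c=json.load(open("a.json"))
cs,cd=get_calibration("scene"),get_calibration("side")
f=lambda p,x0,y0,k,ox=0,oy=0:[( (p[0]-ox)+.5)/k-.5+x0,((p[1]-oy)+.5)/k-.5+y0]
S2=lambda p:f(p,393,262,3,0,300);D2=lambda p:f(p,300,275,2.5,400,300)
m=lambda c,P,z:np.mean([onz(c,p,z) for p in P],0).round(1)
W=[(321,223),(339.8,223),(340.3,263.8),(321.5,263.8)]
ls=[S2(p) for p in [(130,318),(115,333),(158,365),(172,350)]];ld=[D2(p) for p in [(507,317),(512,342),(535,340),(528,315)]]
for z in (163,168,173):print(z,m(c,W,z),m(cs,ls,z),m(cd,ld,z))
print(tri((c,np.mean(W,0)),(cs,np.mean(ls,0)),(cd,np.mean(ld,0))))
rs=[S2(p) for p in [(75,428),(165,442)]];rd=[D2(p) for p in [(488,430),(499,472),(548,468),(540,426)]]
for z in (80,86):print("rim",z,m(cs,rs,z),m(cd,rd,z))
E
```

```text
163 [ 478.6 -140.2  163. ] [ 479.4 -137.   163. ] [ 476.2 -129.8  163. ]
168 [ 478.9 -138.5  168. ] [ 475.3 -138.   168. ] [ 472.9 -137.   168. ]
173 [ 479.2 -136.9  173. ] [ 471.1 -138.9  173. ] [ 469.6 -144.2  173. ]
(array([ 476.03529531, -137.52037586,  167.3047346 ]), [np.float64(3.0312386227887957), np.float64(0.42434611053247157), np.float64(3.059731259682136)])
rim 80 [ 475.4 -137.6   80. ] [ 473.3 -137.8   80. ]
rim 86 [ 471.  -138.6   86. ] [ 470.1 -144.9   86. ]
```

```bash
python3 -m pendant '[[0.19,-0.09,0,0,0,0],[0,0,-0.9,0,0,0],[0,0,-0.9,0,0,0],[0,0,-0.9,0,0,0],[0,0,-0.9,0,0,0]]' 60
python3 -m pendant '[[0,0,0,0,0,0],[0,0,0,0,0,0],[0,0,0,0,0,0]]'
python3 - <<'E'
from rig import arm,camera,get_calibration
import cv2,numpy as np
w=camera("wrist");s=camera("scene")
P=np.hstack([cv2.resize(w,(480,360)),cv2.resize(s[260:360,390:479],(320,360))])
cv2.imwrite("pics/5.png",P[:,:,::-1]);print(arm.state()["tcp_pos"])
E
```

```text
t: 2.58
tcp_pos: [476.8, -138.0, 106.1]
tcp_rot: [0.001, 0.802, 0.598, 0.0]
wrist_force: [0.7, -0.9, -0.1]
opening: 51.2
t: 2.83
tcp_pos: [477.3, -138.5, 108.8]
tcp_rot: [0.001, 0.802, 0.597, 0.0]
wrist_force: [-0.3, -0.0, -0.2]
opening: 50.9
[ 477.65673094 -138.8306906   109.3769088 ]
```

View pics/5.png

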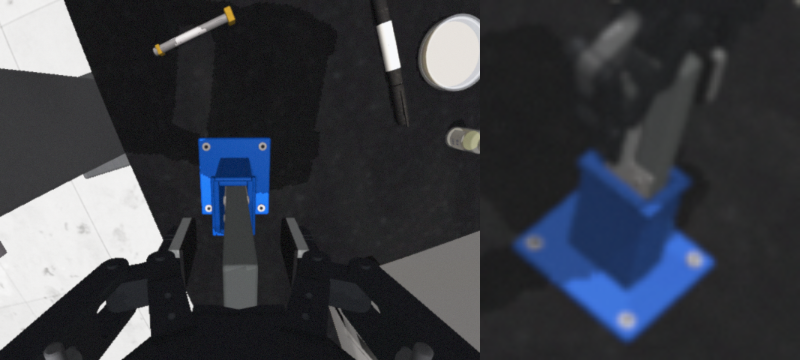

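The stile (wrist crop ≈ 240,270) sits centred and square between the pads (185 and 295). Closing and checking the grip before the lift.

```bash
python3 -m pendant '[[0,0,0,0,0,0],[0,0,0,0,0,0],[0,0,0,0,0,0],[0,0,0,0,0,0],[0,0,0,0,0,0]]' 0 60
python3 -m pendant '[[0,0,0,0,0,0],[0,0,0,0,0,0],[0,0,0,0,0,0],[0,0,0,0,0,0],[0,0,0,0,0,0]]'
```

```text
t: 3.35
tcp_pos: [475.7, -138.3, 108.1]
tcp_rot: [-0.0, 0.802, 0.597, -0.0]
wrist_force: [-6.4, 1.2, 17.8]
opening: 15.3
t: 3.77
tcp_pos: [475.7, -138.3, 108.1]
tcp_rot: [-0.0, 0.802, 0.597, -0.0]
wrist_force: [-6.0, 1.5, 17.4]
opening: 15.2
```

```bash
python3 -m pendant '[[0,0,0.2,0,0,0],[0,0,0.3,0,0,0],[0,0,0.4,0,0,0],[0,0,0.4,0,0,0],[0,0,0.4,0,0,0]]'
python3 -m pendant '[[0,0,0.4,0,0,0],[0,0,0.4,0,0,0],[0,0,0.4,0,0,0],[0,0,0.2,0,0,0],[0,0,0,0,0,0]]'
python3 -m pendant '[[0,0,0,0,0,0],[0,0,0,0,0,0],[0,0,0,0,0,0]]'
```

```text
t: 4.18
tcp_pos: [476.0, -138.3, 176.3]
tcp_rot: [-0.0, 0.802, 0.597, -0.0]
wrist_force: [-0.1, -0.0, -2.2]
opening: 15.0
t: 4.6
tcp_pos: [477.0, -138.7, 233.0]
tcp_rot: [0.001, 0.802, 0.597, 0.001]
wrist_force: [0.8, -0.1, -2.7]
opening: 15.3
t: 4.85
tcp_pos: [475.8, -138.2, 230.4]
tcp_rot: [-0.001, 0.802, 0.597, -0.0]
wrist_force: [0.0, 1.0, -2.0]
opening: 15.6
```

```bash
python3 -m pendant '[[0.03,0.3,0,0,0,0.3],[0.03,0.5,0,0,0,0.5],[0.03,0.6,0,0,0,0.6],[0.03,0.6,0,0,0,0.6],[0.03,0.6,0,0,0,0.6]]' 
python3 -m pendant '[[0.03,0.6,0,0,0,0.6],[0.03,0.6,0,0,0,0.6],[0.03,0.6,0,0,0,0.6],[0.03,0.6,0,0,0,0.6],[0.03,0.6,0,0,0,0.6]]' 
python3 -m pendant '[[0,0.23,0,0,0,0.43],[0,0,0,0,0,0],[0,0,0,0,0,0],[0,0,0,0,0,0],[0,0,0,0,0,0]]'
python3 - <<'E'
from rig import arm,camera,get_calibration
import cv2,numpy as np,json
s0=arm.state()
c=get_calibration("wrist");w=camera("wrist");s=camera("scene");d=camera("side")
np.savez("b.npz",w=w,s=s,d=d);json.dump({k:np.array(v).tolist() for k,v in c.items()},open("b.json","w"))
k=lambda i,x,y:cv2.resize(i[y:y+120,x:x+107],(400,449),interpolation=cv2.INTER_CUBIC)
P=np.hstack([k(s,275,175),k(d,260,190)])
cv2.imwrite("pics/6.png",P[:,:,::-1]);print(s0["tcp_pos"],arm.state()["tcp_pos"],s0["tcp_rot"])
E
```

```text
t: 5.27
tcp_pos: [481.9, -32.8, 230.7]
tcp_rot: [-0.0, 0.698, 0.716, -0.0]
wrist_force: [0.5, -0.4, -3.0]
opening: 15.4
t: 5.68
tcp_pos: [487.7, 87.4, 230.8]
tcp_rot: [-0.0, 0.558, 0.83, -0.0]
wrist_force: [0.8, 0.9, -2.6]
opening: 15.2
t: 6.1
tcp_pos: [488.2, 94.2, 231.1]
tcp_rot: [-0.0, 0.54, 0.842, -0.0]
wrist_force: [-0.3, -0.3, -3.5]
opening: 15.3
[488.15049312  94.19641208 231.10431088] [488.3239003   94.2092569  231.27708685] [-1.26970885e-04  5.39591591e-01  8.41926878e-01 -1.72528311e-04]
```

View pics/6.png

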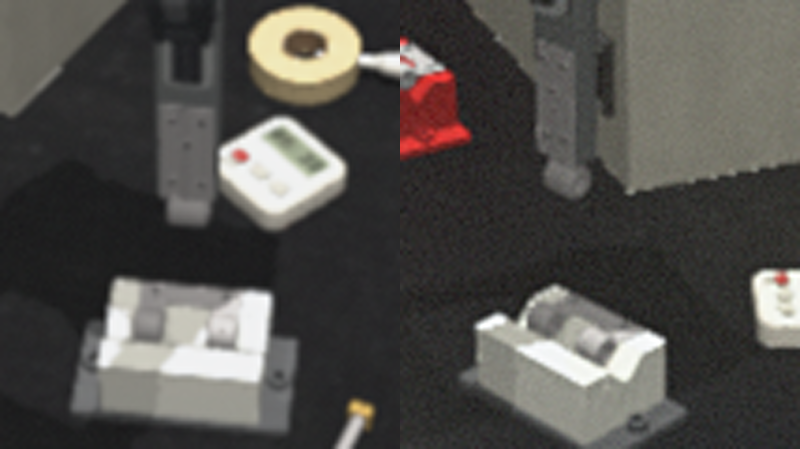

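The stile hangs over the jamb, with its knuckle at crop (189,212) left and (567,180) right, roughly centred. I'll lower it to just above the knuckles for a precise comparison.

```bash
python3 -m pendant '[[0,0,-0.4,0,0,0],[0,0,-0.5,0,0,0],[0,0,-0.4,0,0,0],[0,0,-0.2,0,0,0],[0,0,0,0,0,0]]' 
python3 -m pendant '[[0,0,0,0,0,0],[0,0,0,0,0,0],[0,0,0,0,0,0]]'
python3 - <<'E'
from rig import arm,camera,get_calibration
import cv2,numpy as np,json
s0=arm.state()
c=get_calibration("wrist");w=camera("wrist");s=camera("scene");d=camera("side")
np.savez("b.npz",w=w,s=s,d=d);json.dump({k:np.array(v).tolist() for k,v in c.items()},open("b.json","w"))
k=lambda i,x,y:cv2.resize(i[y:y+50,x:x+50],(400,400),interpolation=cv2.INTER_CUBIC)
P=np.hstack([k(s,300,225),k(d,280,232)])
P=np.vstack([P,np.hstack([cv2.resize(w[0:480],(267,200)),cv2.resize(w[120:320,160:480],(320,200)),np.zeros((200,213,3),np.uint8)])])
cv2.imwrite("pics/7.png",P[:,:,::-1]);print(s0["tcp_pos"],arm.state()["tcp_pos"],s0["tcp_rot"])
E
```

```text
t: 6.67
tcp_pos: [487.5, 94.4, 169.9]
tcp_rot: [-0.001, 0.539, 0.842, -0.001]
wrist_force: [-1.6, 0.5, -2.6]
opening: 15.4
t: 6.92
tcp_pos: [488.9, 94.8, 172.2]
tcp_rot: [0.001, 0.539, 0.842, 0.0]
wrist_force: [-0.6, -0.2, -3.1]
opening: 14.9
[488.88866435  94.75263331 172.19988227] [488.58859463  94.75672385 171.84921985] [6.54685371e-04 5.38994603e-01 8.42308825e-01 4.81982482e-04]
```

View pics/7.png

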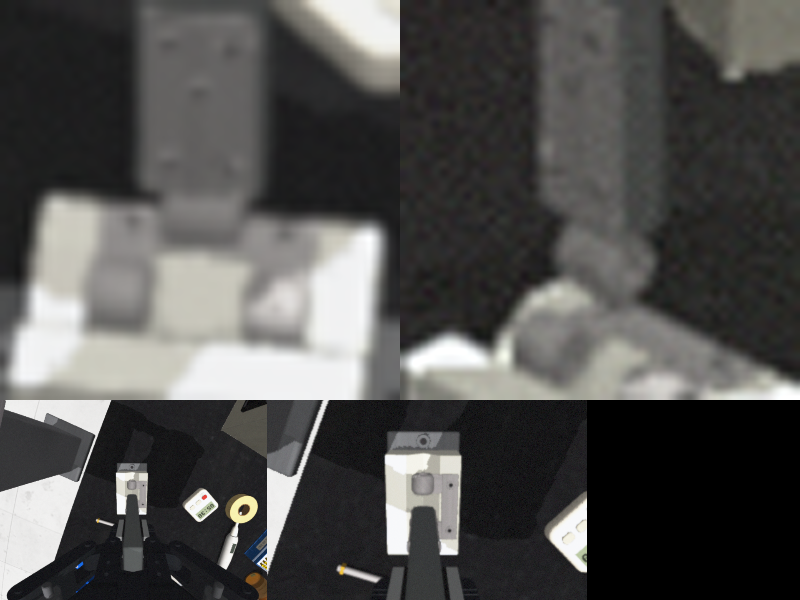

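```bash
python3 - <<'E'
from h import *
import json
c=json.load(open("b.json"));z=np.load("b.npz");w=z["w"];s=z["s"]
cs=get_calibration("scene");th=np.radians(114.8);a=np.array([np.cos(th),np.sin(th),0]);n=np.array([np.sin(th),-np.cos(th),0])
J=np.array([488,95,45.])
q=lambda x,y:((x+.5)/8-.5+300,(y+.5)/8-.5+225)
def onpl(c,p,off=0):
    o,d=ray(c,p);X=o+d*(((J+off*n)-o)@n)/(d@n);return (X-J)@a,X[2]
print("cam side",n@(ray(cs,(320,240))[0]-J))
for nm,P in [("loose L",(159,218)),("loose R",(242,218)),("loose bottom",(200,245)),("stile L lo",(137,185)),("stile R lo",(268,185)),("stile L hi",(137,15)),("stile R hi",(272,15))]: print(nm,np.round(onpl(cs,q(*P)),1))
for nm,P in [("gap L",(152,300)),("gap R",(246,300)),("blk bl",(42,195)),("blk br",(386,225))]: print(nm,np.round(onpl(cs,q(*P),-5 if 'gap' in nm else 30),1),np.round(onpl(cs,q(*P),0),1))
for r in (200,206,210,218): print("s",r,s[r+0,315:335].mean(-1).astype(int)) if 0 else None
for r in (244,247,250,253): print("sc loose",r,s[r,312:336].mean(-1).astype(int))
for r in (258,261,264): print("sc gap",r,s[r,306:344].mean(-1).astype(int))
for r in (185,205,225,245,265): print("w",r,[ (i+270,int(v)) for i,v in enumerate(w[r,270:365].mean(-1)) if abs(w[r,271+i].mean()-w[r,269+i].mean())>35])
E
```

```text
cam side -711.552264948052
loose L [ 9.7 76.1]
loose R [-10.3  78.7]
loose bottom [-0.2 67.5]
stile L lo [15.  87.3]
stile R lo [-16.5  91.4]
stile L hi [ 14.4 145.7]
stile R hi [-16.7 149.5]
gap L [11.  51.3] [11.6 45.4]
gap R [-12.1  54.5] [-11.6  48.6]
blk bl [43.2 46.7] [38.1 80.6]
blk br [-43.4  46.8] [-45.   80.8]
sc loose 244 [ 29  29  28  29  40  69  92 101 109 107 102  96  95  96  95  94  98 104
 101  92  74  49  32  29]
sc loose 247 [29 30 29 29 39 70 95 99 96 98 98 94 95 96 98 97 95 97 97 91 72 46 30 29]
sc loose 250 [118  98  90  86  85  90  88  82 102 120 126 125 125 127 128 127 126 119
  95  63  42  32  30  30]
sc loose 253 [165 145 141 136 122 130 137 126 109 105 106 108 109 111 112 114 114 111
 120 135 140 138 127 112]
sc gap 258 [194 194 194 194 183 155 141 140 140 138 136 132 132 157 186 195 197 194
 195 195 191 191 189 188 182 158 140 137 140 143 147 156 163 199 221 233
 240 241]
sc gap 261 [206 196 196 190 161 140 141 144 147 150 149 138 131 163 185 193 194 195
 195 195 195 195 194 187 152 131 137 166 203 216 215 202 198 233 241 241
 241 241]
sc gap 264 [238 238 2
[... 272 characters left out ...]
355, 37)]
w 205 [(277, 39), (278, 96), (279, 191), (299, 194), (303, 179), (304, 141), (327, 151), (341, 142), (342, 88), (343, 49), (344, 49), (345, 93), (346, 151), (352, 196), (353, 117), (354, 41)]
w 225 [(277, 31), (278, 94), (279, 231), (332, 203), (333, 214), (334, 167), (350, 169), (352, 135), (353, 58)]
w 245 [(278, 42), (279, 116), (280, 235), (301, 228), (302, 158), (303, 93), (304, 66), (329, 81), (330, 102), (331, 141), (349, 169), (351, 168), (352, 85), (353, 36)]
w 265 [(278, 33), (279, 73), (280, 190), (281, 241), (299, 216), (300, 160), (301, 135), (302, 116), (303, 75), (330, 63), (331, 101), (332, 125), (333, 148), (334, 210), (335, 243), (350, 208), (351, 119), (352, 53)]
```

Along the hinge the loose knuckle is within 0.3 mm of the gap centre, and the tilt is about 0.01 rad. Across it (wrist view) it is within about 1 mm. Lowering in guarded steps.

```bash
python3 -m pendant '[[0,0,-0.12,0,0,0],[0,0,-0.12,0,0,0],[0,0,-0.12,0,0,0],[0,0,-0.06,0,0,0],[0,0,0,0,0,0]]' 
python3 -m pendant '[[0,0,-0.05,0,0,0],[0,0,-0.05,0,0,0],[0,0,-0.05,0,0,0],[0,0,0,0,0,0],[0,0,0,0,0,0]]'
```

```text
t: 7.48
tcp_pos: [487.8, 94.7, 153.6]
tcp_rot: [-0.001, 0.539, 0.842, -0.0]
wrist_force: [0.6, 0.2, -3.3]
opening: 15.1
t: 7.9
tcp_pos: [488.3, 94.8, 148.4]
tcp_rot: [-0.0, 0.539, 0.842, -0.0]
wrist_force: [-0.0, -0.6, -3.0]
opening: 15.3
```

```bash
python3 -m pendant '[[0,0,-0.03,0,0,0],[0,0,-0.03,0,0,0],[0,0,-0.03,0,0,0],[0,0,0,0,0,0],[0,0,0,0,0,0]]'
```

```text
t: 8.32
tcp_pos: [488.2, 94.7, 144.8]
tcp_rot: [-0.0, 0.539, 0.842, -0.0]
wrist_force: [-0.0, -0.1, -1.7]
opening: 15.2
```

```bash
python3 -m pendant '[[0,0,-0.025,0,0,0],[0,0,-0.025,0,0,0],[0,0,0,0,0,0],[0,0,0,0,0,0]]';  python3 -m pendant '[[0,0,-0.025,0,0,0],[0,0,-0.025,0,0,0],[0,0,0,0,0,0],[0,0,0,0,0,0]]'
```

```text
t: 8.65
tcp_pos: [488.2, 94.7, 142.8]
tcp_rot: [-0.0, 0.539, 0.842, -0.0]
wrist_force: [0.1, -0.2, -2.0]
opening: 15.3
t: 8.98
tcp_pos: [488.2, 94.7, 140.8]
tcp_rot: [-0.0, 0.539, 0.842, -0.0]
wrist_force: [0.5, 0.4, -1.9]
opening: 15.3
```

```bash
python3 -m pendant '[[0,0,-0.025,0,0,0],[0,0,-0.012,0,0,0],[0,0,0,0,0,0],[0,0,0,0,0,0]]';  python3 -m pendant '[[0,0,-0.025,0,0,0],[0,0,0,0,0,0],[0,0,0,0,0,0]]'
```

```text
t: 9.32
tcp_pos: [488.3, 94.7, 139.4]
tcp_rot: [-0.0, 0.539, 0.842, -0.0]
wrist_force: [0.0, 0.6, -2.5]
opening: 15.5
t: 9.57
tcp_pos: [488.4, 94.8, 138.4]
tcp_rot: [0.0, 0.539, 0.842, 0.0]
wrist_force: [-0.2, 0.9, -2.0]
opening: 15.2
```

```bash
python3 -m pendant '[[0,0,-0.02,0,0,0],[0,0,0,0,0,0],[0,0,0,0,0,0]]';  python3 -m pendant '[[0,0,-0.02,0,0,0],[0,0,0,0,0,0],[0,0,0,0,0,0]]'
```

```text
t: 9.82
tcp_pos: [488.6, 94.8, 138.1]
tcp_rot: [0.0, 0.539, 0.842, 0.0]
wrist_force: [-2.1, -0.5, 10.5]
opening: 15.3
t: 10.07
tcp_pos: [488.8, 94.8, 138.0]
tcp_rot: [0.001, 0.539, 0.842, 0.001]
wrist_force: [-5.4, -0.3, 25.2]
opening: 15.8
```

Contact came at TCP z ≈ 138.3, against 138 predicted for fully home. I'll ease off the push and check by eye.

```bash
python3 -m pendant '[[-0.01,0,0.018,0,0,0],[0,0,0,0,0,0],[0,0,0,0,0,0],[0,0,0,0,0,0]]'
python3 - <<'E'
from rig import arm,camera,get_calibration
import cv2,numpy as np,json
c=get_calibration("wrist");w=camera("wrist");s=camera("scene");d=camera("side")
np.savez("e.npz",w=w,s=s,d=d);json.dump({k:np.array(v).tolist() for k,v in c.items()},open("e.json","w"))
k=lambda i,x,y:cv2.resize(i[y:y+50,x:x+50],(400,400),interpolation=cv2.INTER_CUBIC)
P=np.vstack([np.hstack([k(s,300,230),k(d,283,250)]),np.hstack([np.zeros((200,200,3),np.uint8),cv2.resize(w[140:240,220:420],(400,200)),np.zeros((200,200,3),np.uint8)])])
cv2.imwrite("pics/8.png",P[:,:,::-1]);x=arm.state();print(x["tcp_pos"],x["wrist_force"],x["t"])
E
```

```text
t: 10.4
tcp_pos: [488.5, 94.8, 138.2]
tcp_rot: [0.001, 0.539, 0.842, 0.0]
wrist_force: [-1.2, -0.2, 12.4]
opening: 15.6
[488.44569696  94.78861027 138.15158589] [-1.45662403 -0.04724314 11.63427953] 10.55
```

View pics/8.png

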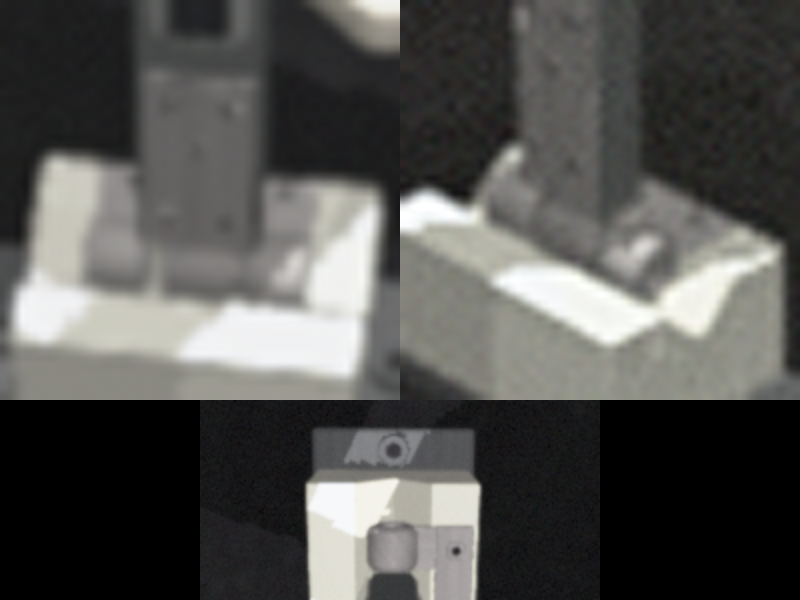

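The pictures show the loose knuckle in line with both fixed ones in the scene (87–305, ≈270) and side views, with small gaps at both ends and the stile upright. The push is a steady 12 N. Handing in.

```bash
python3 -m pendant '[[0,0,0,0,0,0],[0,0,0,0,0,0],[0,0,0,0,0,0],[0,0,0,0,0,0],[0,0,0,0,0,0]]'; python3 -c "from rig import finish_job;print(finish_job())"
```

```text
t: 10.97
tcp_pos: [488.4, 94.8, 138.1]
tcp_rot: [0.001, 0.539, 0.842, 0.0]
wrist_force: [-1.5, -0.9, 12.1]
opening: 15.6
the job is handed in; nothing more can be done
None
```

I pulled the stile about 120 mm straight up out of the blue holder and carried it to the white jamb block. I lowered its knuckle in small guarded steps into the gap until it rested in the groove. I handed it in at 11 s, still gripping at a 60 N setting. `finish_job` reports no verdict.

**Last checks:**
- **Depth:** contact came at TCP z ≈ 138.3 mm, against 138 predicted for fully home. The knuckles line up in the scene and side views.
- **Force:** the wrist force peaked at about 25 N when it seated and held steady at 12 N at hand-in.
- **Direction:** the stile's tilt was about 0.01 rad, measured just before the final lowering. The jaws were at 24.7°, against about 24.8–25° wanted.
- **Bystanders:** I did not touch the pin, timer or marker, nor the red look-alike. I did not measure their positions again at the end.

**Disagreements:**
- **Rim height:** I first took the holder's rim to be 86 mm high, and the views then differed by up to 8 mm. With 80 mm the scene and side views agreed to about 2 mm, while the wrist view's stile top was still 4–6 mm off in x.
- **Centring along the hinge:** this read +0.3 mm before lowering and about 0.7 mm the other way once seated. Both are inside the 2.5 mm limit.

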